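# Fit the keyed spindle to the slide jig and hold its latch down

## Task

Free the slide in the mounting jig: lift the keyed spindle out of its wooden stand, put it into the steel hub of the aluminium jig, turned so that its brass key slips into the keyway, and keep pushing until the collar sits flush on the hub, which forces down the spring latch inside. Finish while still gripping the spindle and pressing it fully home (let go and the spring pushes it back up). Leave the loose slide frames, the mug and the loupe where they are.

Things in the scene. Friction and masses are not known exactly. Their poses are not given: they have to be found in the camera images.
- spindle: Loose T-handled spindle, 92 mm tall, 100 to 200 g. Origin: centre of the shaft's lower end; z up the shaft, x towards the key. Above the origin: steel shaft 16 mm diameter, tapered to 11 over its lowest 4 mm; brass key on the +x side from 10 to 40 mm, 6 mm wide, out to 13 mm from the axis; collar 40 mm diameter, 40 to 47 mm; neck to 62 mm; bar handle above (see spindle_grip).
- spindle_tip (a point): Centre of the lower end of the spindle's shaft (the spindle's origin). At the start the spindle hangs upright in the stand, collar on the stand's top, this point 15 mm above the table, its key pointing roughly away from the robot (up to 57 degrees either way).
- spindle_grip (a point): Centre of the spindle's black bar handle, 77 mm above its lower end. The bar is 60 mm long (along x), 14 mm thick (along y), 30 mm high, centred on the axis; its key end (+x) is red on top and on the end face.
- stand: Fixed wooden block 70 x 70 x 55 mm high with a round hole 29 mm wide, 48 mm deep, in the middle of its top; origin at the centre of its underside. Holds the spindle at the start. It may be on the left and the jig on the right, or the other way round.
- jig: Fixed aluminium slide jig. Origin: on the table, on the axis of its upright hub; x from the hub along the keyway towards the clamped slide (away from the robot, up to 34 degrees either way), z up. Base plate 10 mm thick, -45 to +175 mm along x, 100 mm wide. Hub 48 mm diameter, flat top 60 mm above the table. A toggle clamp with a red handle, 85 mm high, stands 137 to 185 mm from the hub along x.
- hub_mouth (a point): Centre of the bore at the hub's top, 60 mm up. Bore 18 mm diameter, with a keyway on its +x side 8.5 mm wide, out to 15 mm from the axis, open at the top, full depth; a red stripe down the hub's side marks it. Key out of line: the spindle stops 10 mm in, key standing on the hub's top. Key in line within 6 degrees: it goes 40 mm in, until the collar meets the hub's top: fully home.
- latch (a joint): How far (m) the brass spring latch in the bore is down: 0 at rest, its top 28 mm below the hub's top; 0.012 with the spindle fully home; stop at 0.016. It pushes back with 4.5 N at first, 8.1 N at 0.012, more than the spindle weighs. As it goes down, the brass jaw beside the clamped slide draws back about 7 mm towards the hub.
- frame0: Loose clear plastic slide frame, 50 x 50 x 4 mm, lying flat in front of the robot; origin under its centre. Leave alone.
- frame1: Loose clear slide frame, 50 x 50 x 4 mm, lying flat on the left; origin under its centre. Leave alone.
- frame2: Loose clear slide frame, 50 x 50 x 4 mm, lying flat on the right; origin under its centre. Leave alone.
- mug: Dark blue enamel mug with brass pins, 80 mm across, 93 mm high with the pins, handle at its +y; far left or far right; origin under its centre. Leave alone.
- loupe: Black magnifier loupe, 48 mm diameter, 46 mm high; far left or far right; origin under its centre. Leave alone.
Not all that is in view belongs to the job. What is shaped like the spindle but orange is not meant.

How it is judged:
By the outcome, as a careful person would: the job done as asked, in the order asked, and still so for the second after the job is handed in, while the arm keeps its last pose, push and grip.
It also fails if it takes over 48 s, if anything falls off the work surface, if the arm or the gripper's body presses on something with over 40 N, if the wrist force passes 120 N, or if a joint passes its speed limit or range.

## Robot

A 6-joint arm with a two-finger parallel gripper is mounted at the origin on the work surface. World frame = base frame: x ahead of the robot, y to its left, z up, the work surface at z = 0. Lengths are in m, angles in degrees, forces in N, time in s.
With the tool pointing down it reaches from about 0.3 to 0.75 m from the base axis. Payload 8.5 kg.
Tool frame: the origin (TCP) lies on the centre line of the jaws, within the pads' length; the fingertips stand 17 mm ahead of it and the grasp point (between the pads) lies 2 mm behind it (env.tip_extent is the distance from the TCP to the fingertips, in m); z points along the fingers, y is the direction in which the jaws open and shut (so a half turn about z gives the same grasp; the last joint's range is limited). The gripper opens to 85 mm and grips with 20 to 120 N. Pads are 22 mm wide; open, the fingers measure 114 mm over their backs; the gripper's body (76 mm by 85 mm) begins 54 mm behind the grasp point. The pads swing forward as they close: fully open they stand 13 mm farther back than shut.
Start: joints at [-77.137, 21.807, 74.336, -0, 83.858, -12.336], TCP at [0.234, -0.498, 0.248] pointing down, gripper open.
Joint ranges: [-178.18, 178.18], [-50.72, 133.34], [12.68, 142.11], [-81.47, 261.47], [9.98, 163.14], [-165.26, 165.26]. Speed limits (degrees/s): [136.94, 136.94, 180, 180, 180, 180].

## Interface

Orientations are given as a 3x3 rotation matrix whose columns are the frame's x, y, z axes.
In Python, from rig import telemetry, get_image, camera_params, close_job, env gives the robot as it stands.
- The arm moves only by the tool apply_moves, never from a script. Its argument "motion" is a list of rows, each an object of numbers: "tx", "ty", "tz": the shift along the tool's x, y, z in cm; "turn": the turn about the tool's z in degrees; "jaw": the gripper's target within -1 to 1 (fully open at 1, half-way at 0, shut at -1). In form: [{"tx": .., "ty": .., "tz": .., "turn": .., "jaw": ..}, ...]. A call has 1 to 5 rows; each row is the pose to reach, as a shift and turn from the pose measured when the call began, along the tool's axes at that moment; what a row does not reach only later rows make up. A row lasts 1/12 s, in which the tool goes at most 41.7 mm and 7.16 degrees, less where a joint would pass 70% of its speed; a pose out of reach is approached as far as the arm can. A call with a gripper value outside its range is refused whole. The fingers move at their own pace and stop on an object; "squeeze" is the grip in N (left out, the last holds). Time passes only in rows, so rows that repeat a pose let the fingers close. It gives the time, the measured TCP pose, the force and the opening at its end, in the units of the state.
- telemetry.observe(): the state, without advancing time (a new reading comes with each control period).
- get_image(name): name is "side" or "top"; returns (picture, depth): 480x640x3 uint8, red, green, blue; 480x640 float32, m along the optical axis (not along the pixel's ray), 0 where there is no reading.
- camera_params(name): a dict with "fx", "fy", "cx", "cy" (pixels), "D" ([k1, k2, p1, p2, k3] as OpenCV has them; the pictures are not rectified), "rvec" (rotation vector, rad) and "tvec" (3), from world to camera coordinates, as OpenCV has them. Camera axes: x right, y down, z forward; pixel columns grow to the right and rows downward; lengths in m; the calibration is good to about 2 mm. A picture is of the moment at which its call begins. camera_params takes no time and is no camera call.
- close_job(): hands the job in, once; it reports no verdict.
The state is a dict: "time_s": time; "q": joint angles; "qvel": joint speeds; "joint_efforts": joint torques, N m; "position": TCP position; "tool_rot": TCP orientation; "ft_force": force on the tool from outside, world axes, zero at the start; "wrist_torque": the same for the moment, N m; "grip_width": finger opening in m.
Only numpy, scipy, OpenCV 4.12 (cv2) and the standard library are available. Lean on these libraries where they do the work, as an engineer would, in place of code of your own. Each camera call takes 0.05 s, during which the arm holds its last target. There are 200 camera calls.

## Working session

There is one attempt and no reset: what is moved stays moved. The work goes in short steps, Python scripts to look and compute and a tool call to move; the robot and the scene stay as the last step left them, time stands still between calls to the robot, and variables do not carry over. Pictures are saved under pics/ and viewed, about 8 in all and at most 12, crops included, and the job is handed in when it is done.

Besides the shell and the picture viewer there is one more tool, called after "Request:" by a JSON object that holds its "method" and its "body". apply_moves: Moves the arm, as the interface text tells. Its arguments: {"type":"object","properties":{"motion":{"type":"array"},"squeeze":{"type":"number"}},"required":["motion"]}

```bash
mkdir -p pics
cat > h.py <<'E'
import numpy as np, cv2
from rig import telemetry, get_image, camera_params, close_job, env
def cam(n):
    p=camera_params(n); K=np.array([[p['fx'],0,p['cx']],[0,p['fy'],p['cy']],[0,0,1.]])
    R=cv2.Rodrigues(np.array(p['rvec'],float))[0]; return K,np.array(p['D'],float),R,np.array(p['tvec'],float).ravel()
def onz(n,uv,z):
    K,D,R,t=cam(n); u=cv2.undistortPoints(np.array(uv,float).reshape(-1,1,2),K,D).reshape(-1,2)
    c=-R.T@t; d=np.c_[u,np.ones(len(u))]@R
    return c+d*((z-c[2])/d[:,2])[:,None]
def proj(n,P):
    K,D,R,t=cam(n); return cv2.projectPoints(np.array(P,float).reshape(-1,1,3),cv2.Rodrigues(R)[0],t,K,D)[0].reshape(-1,2)
def save(n,f):
    im,d=get_image(n); cv2.imwrite(f'pics/{f}.png',im[:,:,::-1]); np.save(f'pics/{f}.npy',d); return im,d
E
python3 - <<'E'
from h import *
for n in('top','side'):
    save(n,n+'0'); K,D,R,t=cam(n); print(n,K[0,0],-R.T@t,R[2])
E
```

```text
top 558.1626997529371 [ 0.42354102 -0.00215461  1.45521455] [ 0.05257485  0.01005351 -0.99856638]
side 433.88594641931775 [0.01931477 0.46855144 0.77660172] [ 0.51396312 -0.49962583 -0.69729186]
```

View pics/top0.png

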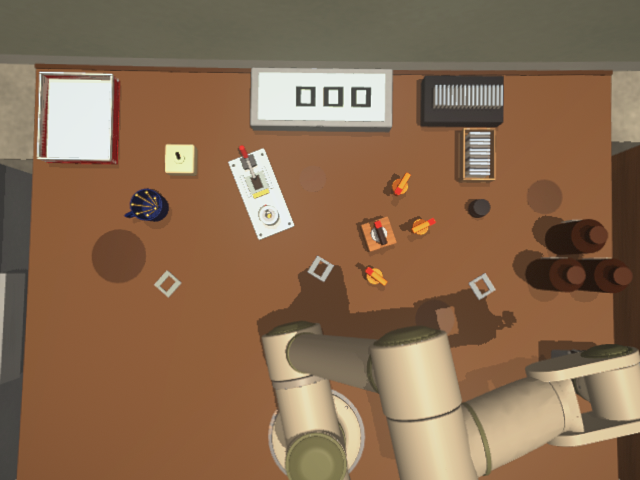

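View pics/side0.png

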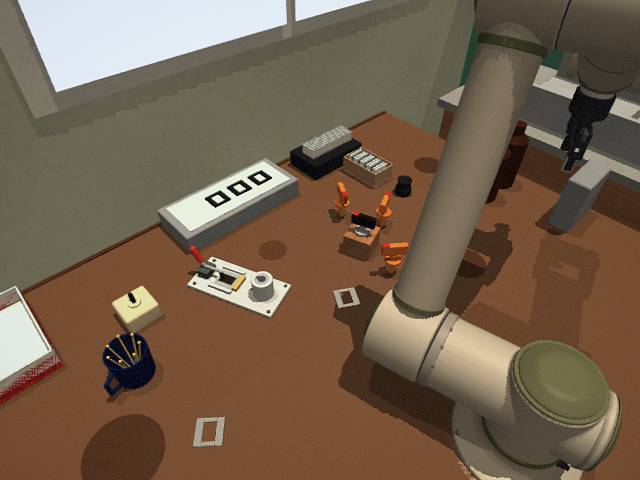

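The top view shows the stand with the spindle at about (378,233) and the jig hub at (269,214). Orange decoys stand at (401,185), (421,227) and (374,276). I'll enlarge the stand and the jig.

Run:
```python
from h import *
t=cv2.imread('pics/top0.png')
a=cv2.resize(t[165:295,340:450],None,fx=4.5,fy=4.5,interpolation=cv2.INTER_CUBIC)[:585]
b=cv2.resize(t[185:250,232:302],(400,371),interpolation=cv2.INTER_CUBIC)
print(a.shape)
a=cv2.resize(t[170:290,345:445],(400,480),interpolation=cv2.INTER_CUBIC) #4x
b=cv2.resize(t[140:240,220:300],(400,500),interpolation=cv2.INTER_CUBIC) #5x
c=np.zeros((500,800,3),np.uint8); c[:480,:400]=a; c[:,400:]=b; cv2.imwrite('pics/c1.png',c)
s=cv2.imread('pics/side0.png')
c=np.zeros((520,800,3),np.uint8)
c[:480,:400]=cv2.resize(s[175:295,320:420],(400,480),interpolation=cv2.INTER_CUBIC)
c[:400,400:]=cv2.resize(s[240:320,220:300],(400,400),interpolation=cv2.INTER_CUBIC)
cv2.imwrite('pics/c2.png',c)
```

```text
(585, 495, 3)
```

View pics/c1.png

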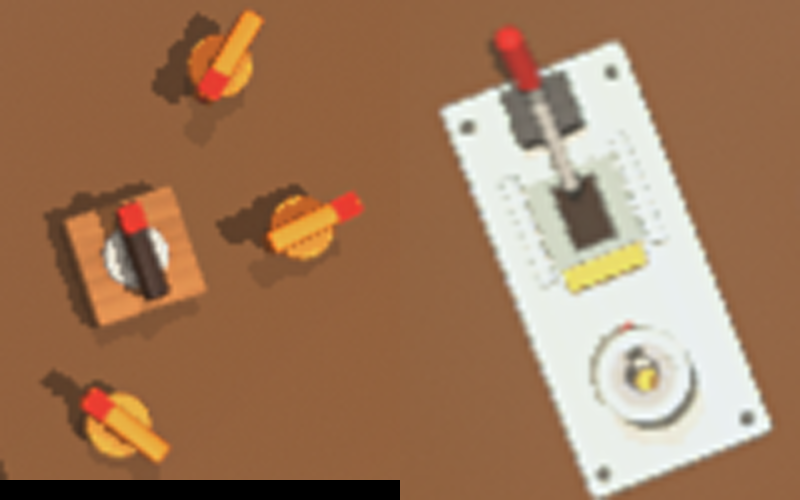

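View pics/c2.png

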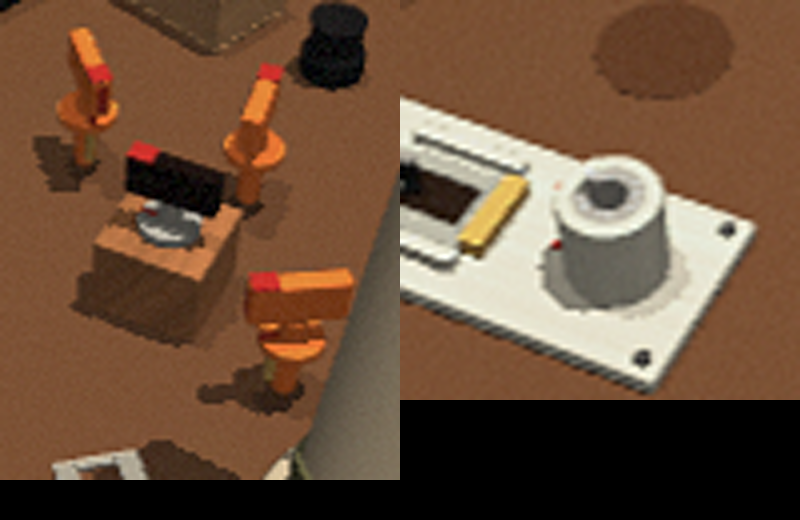

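The crops show the spindle bar with its red end up at crop (130,207) and its other end at (155,297). The base plate corners are at (440,107), (620,40), (770,430) and (595,498), and the hub top ring is centred near (642,373).

Run:
```python
from h import *
A=lambda x,y:(345+x/4-.4,170+y/4-.4)
B=lambda x,y:(220+(x-400)/5-.4,140+y/5-.4)
e=onz('top',[A(130,207),A(155,297)],.107); v=e[0]-e[1]
print('bar',e,np.hypot(*v[:2]),e.mean(0),np.degrees(np.arctan2(v[1],v[0])))
st=onz('top',[A(65,217),A(172,187),A(207,290),A(100,327)],.055);print('stand',st.mean(0))
p=onz('top',[B(440,107),B(620,40),B(770,430),B(595,498)],.01); print(p)
for v in(p[1]-p[2],p[0]-p[3]):print('jigang',np.degrees(np.arctan2(v[1],v[0])),np.linalg.norm(v))
v=(p[0]+p[1]-p[2]-p[3])/2;u=v/np.linalg.norm(v);print('hub from plate',p.mean(0)-u*.065)
v=p[0]-p[1]+p[3]-p[2];print('width ang-90',np.degrees(np.arctan2(v[1],v[0]))-90)
print('hub ring',onz('top',[B(642,373)],.06))
# side: hub ring ctr, and depth-based
C=lambda x,y:(220+(x-400)/5-.4,240+y/5-.4)
print('hub side',onz('side',[C(610,193)],.06))
S=lambda x,y:(320+x/4-.4,175+y/4-.4)
print('bar side',onz('side',[S(143,152),S(210,175)],.107))
print('decoys',onz('top',[A(222,66),A(303,227),A(118,426)],.06))
# depth cloud of bar top
d=np.load('pics/top0.npy');K,D,R,t=cam('top')
def cloud(r0,r1,c0,c1):
    vv,uu=np.mgrid[r0:r1,c0:c1];z=d[r0:r1,c0:c1].ravel();u=cv2.undistortPoints(np.c_[uu.ravel(),vv.ravel()].astype(float).reshape(-1,1,2),K,D).reshape(-1,2)
    return (np.c_[u,np.ones(len(u))]*z[:,None]-t)@R
P=cloud(210,255,362,398);b=P[(P[:,2]>.09)&(P[:,2]<.12)];c,(w,h),a=cv2.minAreaRect(b[:,:2].astype(np.float32));print('bar depth',len(b),c,w,h,a,b[:,2].mean(),b.mean(0))
P=cloud(195,235,250,290);b=P[(P[:,2]>.054)&(P[:,2]<.066)];print('hub depth',len(b),cv2.minEnclosingCircle(b[:,:2].astype(np.float32)),b[:,2].mean())
s=telemetry.observe();print(s['position'],s['tool_rot'],s['grip_width'])
```

```text
bar [[ 0.53875105 -0.1397833   0.107     ]
 [ 0.48453229 -0.15539935  0.107     ]] 0.05642282467819979 [ 0.51164167 -0.14759133  0.107     ] 16.067424326547886
stand [ 0.51294548 -0.14913688  0.055     ]
[[0.69880406 0.2418786  0.01      ]
 [0.73558373 0.14869512 0.01      ]
 [0.53262417 0.06667119 0.01      ]
 [0.49582439 0.15679832 0.01      ]]
jigang 22.005568602506067 0.2189075289396081
jigang 22.741318905854172 0.2200895348330403
hub from plate [0.55560255 0.12876805 0.01      ]
width ang-90 21.87014252307665
hub ring [[0.55651005 0.12905784 0.06      ]]
hub side [[0.55650942 0.12802482 0.06      ]]
bar side [[ 0.53252772 -0.14050338  0.107     ]
 [ 0.49130953 -0.15415923  0.107     ]]
decoys [[ 0.63226082 -0.20108157  0.06      ]
 [ 0.53186904 -0.25234397  0.06      ]
 [ 0.40593281 -0.13852784  0.06      ]]
bar depth 160 (0.5129940509796143, -0.14860549569129944) 0.05988258868455887 0.014949575066566467 18.998682022094727 0.10599871496650737 [ 0.51293247 -0.14795899  0.10599871]
hub depth 215 ((0.5570600628852844, 0.12838812172412872), 0.02498096413910389) 0.05977823192623327
[ 0.23410296 -0.49742793  0.24777656] [[ 9.04828373e-01  4.25776396e-01 -2.76426298e-04]
 [ 4.25776384e-01 -9.04827518e-01  1.27800080e-03]
 [ 2.94024455e-04 -1.27406718e-03 -9.99999145e-01]] 0.08524872653023903
```

```bash
cat >> h.py <<'E'
def go(p,ang):
    """tool-frame shift (cm) and turn to TCP p with tool x at world angle ang"""
    s=telemetry.observe();R=np.array(s['tool_rot']);d=R.T@(np.array(p)-s['position'])*100
    a=np.degrees(np.arctan2(R[1,0],R[0,0]))
    print('t',s['time_s'],'pos',np.round(s['position'],4),'ang',round(a,2),'tilt',np.round(R[:,2],4),'F',np.round(s['ft_force'],1),'w',round(s['grip_width'],4))
    print('  shift',np.round(d,2),'turn',round(a-ang,2))
E
python3 -c "
from h import *
go([.513,-.148,.20],17.5)"
```

```text
t 0.1 pos [ 0.2341 -0.4974  0.2478] ang 25.2 tilt [-3.0e-04  1.3e-03 -1.0e+00] F [ 0.3 -0.  -0.1] w 0.0852
  shift [ 40.11 -19.74   4.81] turn 7.7
```

Request:
{"method": "apply_moves", "body": {"motion": [{"tx": 4, "ty": -2, "tz": 0, "turn": 2, "jaw": 0.3}, {"tx": 8, "ty": -4, "tz": 0, "turn": 4, "jaw": 0.3}, {"tx": 12, "ty": -6, "tz": 0, "turn": 6, "jaw": 0.3}, {"tx": 16, "ty": -8, "tz": 0, "turn": 7.7, "jaw": 0.3}, {"tx": 20, "ty": -10, "tz": 0, "turn": 7.7, "jaw": 0.3}], "squeeze": 80}}

```text
time_s: 0.52
position: [0.3637, -0.3321, 0.2478]
tool_rot: [[0.954, 0.299, -0.001], [0.299, -0.954, 0.002], [0.0, -0.002, -1.0]]
ft_force: [0.6, -0.7, 0.1]
grip_width: 0.0555
```

```bash
python3 -c "
from h import *
go([.513,-.148,.16],17.5)"
```

```text
t 0.5167 pos [ 0.3637 -0.3321  0.2478] ang 17.38 tilt [-5.0e-04  1.7e-03 -1.0e+00] F [ 0.6 -0.7  0.1] w 0.0555
  shift [ 19.75 -13.09   8.8 ] turn -0.12
```

Request:
{"method": "apply_moves", "body": {"motion": [{"tx": 4, "ty": -2.6, "tz": 1, "turn": 0, "jaw": 0.3}, {"tx": 8, "ty": -5.2, "tz": 2.5, "turn": 0, "jaw": 0.3}, {"tx": 12, "ty": -8, "tz": 4, "turn": 0, "jaw": 0.3}, {"tx": 15, "ty": -10, "tz": 5, "turn": 0, "jaw": 0.3}, {"tx": 18, "ty": -12, "tz": 6, "turn": 0, "jaw": 0.3}]}}

```text
time_s: 0.93
position: [0.4894, -0.1754, 0.1921]
tool_rot: [[0.954, 0.299, -0.001], [0.299, -0.954, 0.002], [-0.0, -0.002, -1.0]]
ft_force: [0.6, -0.4, -0.5]
grip_width: 0.0555
```

```bash
python3 -c "
from h import *
go([.513,-.148,.145],17.5)"
```

```text
t 0.9333 pos [ 0.4894 -0.1754  0.1921] ang 17.37 tilt [-0.001  0.002 -1.   ] F [ 0.6 -0.4 -0.5] w 0.0555
  shift [ 3.07 -1.9   4.71] turn -0.13
```

Request:
{"method": "apply_moves", "body": {"motion": [{"tx": 1.6, "ty": -1, "tz": 1.5, "turn": 0, "jaw": 0.3}, {"tx": 3.1, "ty": -1.9, "tz": 3, "turn": 0, "jaw": 0.3}, {"tx": 3.1, "ty": -1.9, "tz": 5, "turn": 0, "jaw": 0.3}, {"tx": 3.1, "ty": -1.9, "tz": 7, "turn": 0, "jaw": 0.3}, {"tx": 3.1, "ty": -1.9, "tz": 8.5, "turn": 0, "jaw": 0.3}]}}

```text
time_s: 1.35
position: [0.5128, -0.1471, 0.1054]
tool_rot: [[0.954, 0.3, -0.003], [0.3, -0.954, 0.003], [-0.002, -0.004, -1.0]]
ft_force: [-0.5, -0.9, 0.3]
grip_width: 0.0558
```

```bash
python3 -c "
from h import *
save('side','side1');s=cv2.imread('pics/side1.png');cv2.imwrite('pics/c3.png',cv2.resize(s[150:300,290:440],(600,600),interpolation=cv2.INTER_CUBIC))
go([.513,-.148,.09],17.5)"
```

```text
t 1.4 pos [ 0.5118 -0.1468  0.1031] ang 17.4 tilt [-0.0066  0.005  -1.    ] F [-1.2  0.  -3.7] w 0.0556
  shift [0.09 0.16 1.3 ] turn -0.1
```

View pics/c3.png

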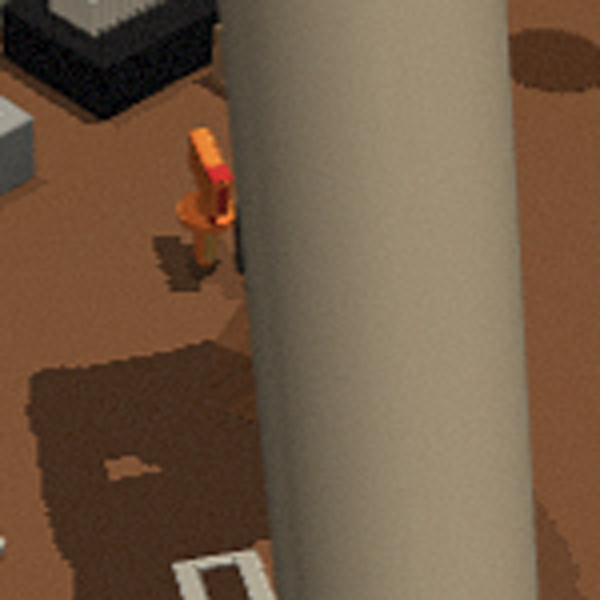

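The arm blocks the side view. I'll settle and check the force before going lower.

Request:
{"method": "apply_moves", "body": {"motion": [{"tx": 0, "ty": 0, "tz": 0.3, "turn": 0, "jaw": 0.3}, {"tx": 0, "ty": 0.1, "tz": 0.7, "turn": 0, "jaw": 0.3}, {"tx": 0.1, "ty": 0.1, "tz": 1.3, "turn": 0, "jaw": 0.3}, {"tx": 0.1, "ty": 0.1, "tz": 1.3, "turn": 0, "jaw": 0.3}]}}

```text
time_s: 1.73
position: [0.5129, -0.1475, 0.0896]
tool_rot: [[0.954, 0.299, -0.007], [0.299, -0.954, 0.005], [-0.005, -0.007, -1.0]]
ft_force: [0.8, 0.3, -0.7]
grip_width: 0.0557
```

```bash
python3 -c "
from h import *
go([.513,-.148,.09],17.5)"
```

```text
t 1.7333 pos [ 0.5129 -0.1475  0.0896] ang 17.38 tilt [-0.0069  0.0052 -1.    ] F [ 0.8  0.3 -0.7] w 0.0557
  shift [-0.01  0.05 -0.04] turn -0.12
```

Request:
{"method": "apply_moves", "body": {"motion": [{"tx": 0, "ty": 0, "tz": 0, "turn": 0, "jaw": -0.3}, {"tx": 0, "ty": 0, "tz": 0, "turn": 0, "jaw": -1}, {"tx": 0, "ty": 0, "tz": 0, "turn": 0, "jaw": -1}, {"tx": 0, "ty": 0, "tz": 0, "turn": 0, "jaw": -1}, {"tx": 0, "ty": 0, "tz": 0, "turn": 0, "jaw": -1}]}}

```text
time_s: 2.15
position: [0.5132, -0.1476, 0.0903]
tool_rot: [[0.954, 0.299, -0.006], [0.299, -0.954, 0.005], [-0.004, -0.006, -1.0]]
ft_force: [0.1, 1.2, 4.1]
grip_width: 0.013
```

```bash
python3 -c "
from h import *
go([.513,-.148,.18],17.5)"
```

```text
t 2.15 pos [ 0.5132 -0.1476  0.0903] ang 17.38 tilt [-0.0057  0.0045 -1.    ] F [0.1 1.2 4.1] w 0.013
  shift [-0.07 -0.02 -8.97] turn -0.12
```

Request:
{"method": "apply_moves", "body": {"motion": [{"tx": 0, "ty": 0, "tz": -0.5, "turn": 0, "jaw": -1}, {"tx": 0, "ty": 0, "tz": -2, "turn": 0, "jaw": -1}, {"tx": 0, "ty": 0, "tz": -4.5, "turn": 0, "jaw": -1}, {"tx": 0, "ty": 0, "tz": -7, "turn": 0, "jaw": -1}, {"tx": 0, "ty": 0, "tz": -8.5, "turn": 0, "jaw": -1}]}}

```text
time_s: 2.57
position: [0.5141, -0.1482, 0.1779]
tool_rot: [[0.954, 0.299, -0.003], [0.299, -0.954, 0.003], [-0.002, -0.004, -1.0]]
ft_force: [-0.0, -0.2, -1.1]
grip_width: 0.013
```

```bash
python3 -c "
from h import *
go([.5565,.1286,.175],22.2)"
```

```text
t 2.5667 pos [ 0.5141 -0.1482  0.1779] ang 17.39 tilt [-0.0034  0.0033 -1.    ] F [-0.  -0.2 -1.1] w 0.013
  shift [ 12.32 -25.14   0.37] turn -4.81
```

Request:
{"method": "apply_moves", "body": {"motion": [{"tx": 1, "ty": -2.2, "tz": 0, "turn": 0, "jaw": -1}, {"tx": 2.8, "ty": -5.8, "tz": 0, "turn": -1, "jaw": -1}, {"tx": 4.6, "ty": -9.4, "tz": 0, "turn": -3, "jaw": -1}, {"tx": 6.4, "ty": -13, "tz": 0, "turn": -4.8, "jaw": -1}, {"tx": 8, "ty": -16.2, "tz": 0, "turn": -4.8, "jaw": -1}]}}

```text
time_s: 2.98
position: [0.5417, 0.0326, 0.1786]
tool_rot: [[0.925, 0.379, -0.004], [0.379, -0.925, 0.004], [-0.002, -0.005, -1.0]]
ft_force: [0.6, -0.6, -1.4]
grip_width: 0.0132
```

Request:
{"method": "apply_moves", "body": {"motion": [{"tx": 1.5, "ty": -3, "tz": 0, "turn": 0, "jaw": -1}, {"tx": 3, "ty": -6, "tz": 0, "turn": 0, "jaw": -1}, {"tx": 4, "ty": -8, "tz": 0, "turn": 0, "jaw": -1}, {"tx": 4, "ty": -8, "tz": 0, "turn": 0, "jaw": -1}]}}

```text
time_s: 3.32
position: [0.5479, 0.1257, 0.179]
tool_rot: [[0.924, 0.383, -0.004], [0.383, -0.924, 0.005], [-0.002, -0.006, -1.0]]
ft_force: [-0.8, 0.7, -1.0]
grip_width: 0.013
```

```bash
python3 -c "
from h import *
go([.5565,.1286,.165],22.2)"
```

```text
t 3.3167 pos [0.5479 0.1257 0.179 ] ang 22.54 tilt [-0.004   0.0047 -1.    ] F [-0.8  0.7 -1. ] w 0.013
  shift [0.91 0.07 1.4 ] turn 0.34
```

Request:
{"method": "apply_moves", "body": {"motion": [{"tx": 0.5, "ty": 0, "tz": 1, "turn": 0, "jaw": -1}, {"tx": 0.9, "ty": 0.1, "tz": 2, "turn": 0.3, "jaw": -1}, {"tx": 0.9, "ty": 0.1, "tz": 3, "turn": 0.3, "jaw": -1}, {"tx": 0.9, "ty": 0.1, "tz": 3.3, "turn": 0.3, "jaw": -1}, {"tx": 0.9, "ty": 0.1, "tz": 3.3, "turn": 0.3, "jaw": -1}]}}

```text
time_s: 3.73
position: [0.556, 0.1274, 0.1444]
tool_rot: [[0.926, 0.377, -0.007], [0.377, -0.926, 0.005], [-0.005, -0.007, -1.0]]
ft_force: [-0.4, 0.8, -1.1]
grip_width: 0.0129
```

```bash
python3 -c "
from h import *
save('side','side2');s=cv2.imread('pics/side2.png');cv2.imwrite('pics/c4.png',cv2.resize(s[210:310,200:310],(660,600),interpolation=cv2.INTER_CUBIC))
go([.5565,.1286,.145],22.2)
p=telemetry.observe()['position'];print(proj('side',[[p[0],p[1],p[2]-.0753],[.5565,.1286,.06],[p[0],p[1],p[2]-.0353]]))"
```

```text
t 3.7833 pos [0.5563 0.1276 0.1453] ang 22.17 tilt [-0.0056  0.0046 -1.    ] F [ 0.6 -0.1 -0.7] w 0.013
  shift [ 0.06 -0.09  0.03] turn -0.03
[[261.42200621 275.10642611]
 [261.39379751 278.33852315]
 [259.76139895 262.46190637]]
```

View pics/c4.png

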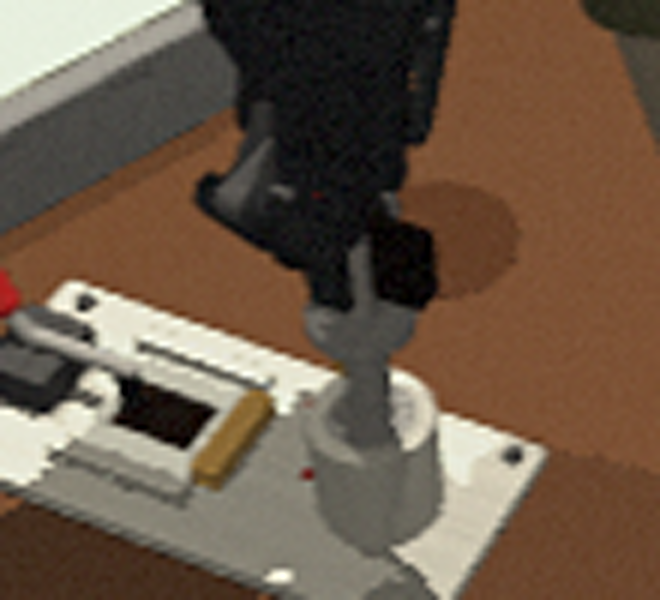

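The spindle hangs over the bore: its shaft is at crop x≈366, against 368 predicted. Next I lower the taper in.

Request:
{"method": "apply_moves", "body": {"motion": [{"tx": 0.05, "ty": -0.09, "tz": 0.2, "turn": 0, "jaw": -1}, {"tx": 0.05, "ty": -0.09, "tz": 0.7, "turn": 0, "jaw": -1}, {"tx": 0.05, "ty": -0.09, "tz": 1.2, "turn": 0, "jaw": -1}, {"tx": 0.05, "ty": -0.09, "tz": 1.7, "turn": 0, "jaw": -1}, {"tx": 0.05, "ty": -0.09, "tz": 1.7, "turn": 0, "jaw": -1}]}}

```text
time_s: 4.2
position: [0.5561, 0.1286, 0.1272]
tool_rot: [[0.926, 0.377, -0.007], [0.377, -0.926, 0.005], [-0.004, -0.007, -1.0]]
ft_force: [0.0, 0.0, -2.2]
grip_width: 0.0131
```

```bash
python3 -c "
from h import *
go([.5565,.1286,.12],22.2);print(telemetry.observe()['wrist_torque'])"
```

```text
t 4.2 pos [0.5561 0.1286 0.1272] ang 22.17 tilt [-0.0067  0.0045 -1.    ] F [ 0.   0.  -2.2] w 0.0131
  shift [0.04 0.02 0.72] turn -0.03
[-0.05346148 -0.0694351   0.02145098]
```

Request:
{"method": "apply_moves", "body": {"motion": [{"tx": 0, "ty": 0, "tz": 0.2, "turn": 0, "jaw": -1}, {"tx": 0, "ty": 0, "tz": 0.4, "turn": 0, "jaw": -1}, {"tx": 0, "ty": 0, "tz": 0.6, "turn": 0, "jaw": -1}, {"tx": 0, "ty": 0, "tz": 0.8, "turn": 0, "jaw": -1}, {"tx": 0, "ty": 0, "tz": 0.8, "turn": 0, "jaw": -1}]}}

```text
time_s: 4.62
position: [0.5561, 0.1286, 0.1189]
tool_rot: [[0.926, 0.377, -0.007], [0.377, -0.926, 0.004], [-0.005, -0.007, -1.0]]
ft_force: [1.1, 0.4, -1.7]
grip_width: 0.0132
```

```bash
python3 -c "
from h import *
go([.5565,.1286,.0953],22.2);print(telemetry.observe()['wrist_torque'])"
```

```text
t 4.6167 pos [0.5561 0.1286 0.1189] ang 22.17 tilt [-0.0068  0.0045 -1.    ] F [ 1.1  0.4 -1.7] w 0.0132
  shift [0.05 0.03 2.36] turn -0.03
[-0.01958432 -0.24683688  0.05065282]
```

The key went in (16 mm deep) with almost no force. I'll keep pushing.

Request:
{"method": "apply_moves", "body": {"motion": [{"tx": 0, "ty": 0, "tz": 0.4, "turn": 0, "jaw": -1}, {"tx": 0, "ty": 0, "tz": 0.8, "turn": 0, "jaw": -1}, {"tx": 0, "ty": 0, "tz": 1.2, "turn": 0, "jaw": -1}, {"tx": 0, "ty": 0, "tz": 1.6, "turn": 0, "jaw": -1}, {"tx": 0, "ty": 0, "tz": 2.0, "turn": 0, "jaw": -1}], "squeeze": 110}}

```text
time_s: 5.03
position: [0.5562, 0.1287, 0.099]
tool_rot: [[0.926, 0.377, -0.006], [0.377, -0.926, 0.004], [-0.004, -0.006, -1.0]]
ft_force: [-1.0, -0.1, 7.0]
grip_width: 0.0123
```

```bash
python3 -c "
from h import *
go([.5565,.1286,.0953],22.2);print(telemetry.observe()['wrist_torque'])"
```

```text
t 5.0333 pos [0.5562 0.1287 0.099 ] ang 22.17 tilt [-0.0059  0.0044 -1.    ] F [-1.  -0.1  7. ] w 0.0123
  shift [0.03 0.02 0.37] turn -0.03
[-1.37825115e-01  1.54616562e-01  1.41543953e-04]
```

Request:
{"method": "apply_moves", "body": {"motion": [{"tx": 0, "ty": 0, "tz": 0.2, "turn": 0, "jaw": -1}, {"tx": 0, "ty": 0, "tz": 0.35, "turn": 0, "jaw": -1}, {"tx": 0, "ty": 0, "tz": 0.45, "turn": 0, "jaw": -1}, {"tx": 0, "ty": 0, "tz": 0.45, "turn": 0, "jaw": -1}]}}

```text
time_s: 5.37
position: [0.5562, 0.1287, 0.0954]
tool_rot: [[0.926, 0.377, -0.005], [0.377, -0.926, 0.004], [-0.003, -0.006, -1.0]]
ft_force: [-2.6, -1.3, 11.2]
grip_width: 0.0124
```

```bash
python3 -c "
from h import *
go([.5565,.1286,.0953],22.2);print(telemetry.observe()['wrist_torque'])"
```

```text
t 5.3667 pos [0.5562 0.1287 0.0954] ang 22.18 tilt [-0.005   0.0042 -1.    ] F [-2.6 -1.3 11.2] w 0.0124
  shift [0.03 0.02 0.01] turn -0.02
[-0.17133475  0.60836615 -0.02696239]
```

Request:
{"method": "apply_moves", "body": {"motion": [{"tx": 0, "ty": 0, "tz": 0.15, "turn": 0, "jaw": -1}, {"tx": 0, "ty": 0, "tz": 0.25, "turn": 0, "jaw": -1}, {"tx": 0, "ty": 0, "tz": 0.25, "turn": 0, "jaw": -1}, {"tx": 0, "ty": 0, "tz": 0.25, "turn": 0, "jaw": -1}]}}

```text
time_s: 5.7
position: [0.5562, 0.1287, 0.0953]
tool_rot: [[0.926, 0.378, -0.003], [0.378, -0.926, 0.004], [-0.001, -0.005, -1.0]]
ft_force: [-7.7, -1.9, 22.9]
grip_width: 0.0124
```

```bash
python3 -c "
from h import *
go([.5565,.1286,.0953],22.2);print(telemetry.observe()['wrist_torque'])
save('side','side3');s=cv2.imread('pics/side3.png');cv2.imwrite('pics/c5.png',cv2.resize(s[210:310,200:310],(660,600),interpolation=cv2.INTER_CUBIC))
go([.5565,.1286,.0953],22.2)"
```

```text
t 5.7 pos [0.5562 0.1287 0.0953] ang 22.19 tilt [-0.0032  0.004  -1.    ] F [-7.7 -1.9 22.9] w 0.0124
  shift [ 0.02  0.02 -0.  ] turn -0.01
[-0.21483506  1.42626453 -0.06764558]
t 5.75 pos [0.5562 0.1287 0.0953] ang 22.19 tilt [-0.0032  0.004  -1.    ] F [-7.2 -1.2 24.8] w 0.0125
  shift [0.02 0.02 0.  ] turn -0.01
```

View pics/c5.png

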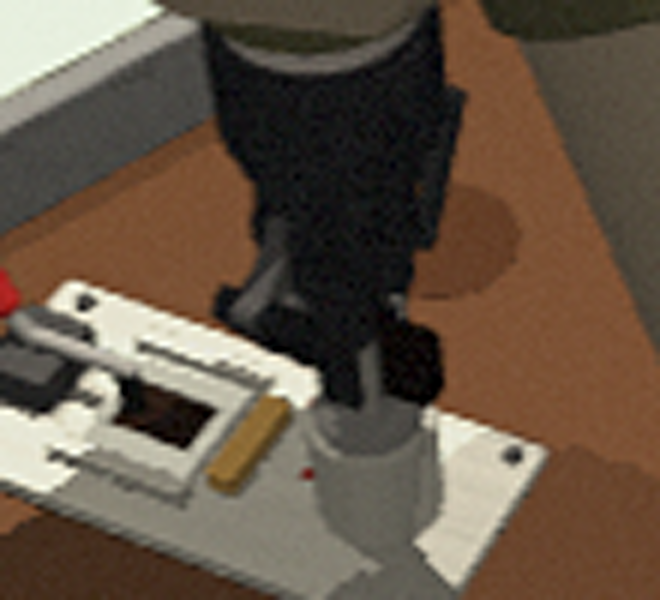

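The collar sits flush on the hub and the brass jaw has moved from crop x≈232 to 249. The TCP stopped hard at 0.0953 m, the height worked out for fully home, and the force rose to 25 N.

```bash
python3 -c "
from h import *
save('top','topend');go([.5565,.1286,.0953],22.2)
close_job()"
```

```text
t 5.8 pos [0.5562 0.1287 0.0953] ang 22.19 tilt [-0.0031  0.004  -1.    ] F [-7.2 -1.  23.4] w 0.0127
  shift [0.02 0.02 0.  ] turn -0.01
the job is handed in; nothing more can be done
```

I lifted the spindle out of its stand, lined its key up with the keyway and pushed it into the hub until it was fully home. I handed the job in at 5.8 s, still gripping the spindle with a 110 N squeeze and pressing down with about 23 N.

**Checks that agreed:**
- The tool stopped at a height of 0.0953 m, the value I had worked out for fully home. Pushing further raised the force from 11 N to 23–25 N with no more movement.
- The side picture shows the collar flush on the hub and the brass jaw drawn back towards it.
- The key went in without resistance, and I saw no sign of the spindle slipping in the grip.

**Not confirmed:**
- The latch position has no direct reading, so I judged it from the spindle depth and the jaw movement.
- While pressing there is a small sideways force of about 7 N and a tool tilt of about 0.3 degrees; I left both as they were.
- I did not check the loose frames, mug and loupe in a final picture, but the arm's path stayed clear of them.

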